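Pin the hinged pate mould

ROBOT

A 6-joint arm with a two-finger parallel gripper is mounted at the origin on the work surface; the furniture and walls round the work are solid. World frame = base frame: x ahead of the robot, y to its left, z up, the work surface at z = 0. Lengths are in mm, angles in rad, forces in N, time in s.
With the tool pointing down it reaches from about 400 to 925 mm from the base axis. Payload 12.5 kg.
Tool frame: the origin (TCP) lies on the centre line of the jaws, within the pads' length; the fingertips stand 19 mm ahead of it and the grasp point (between the pads) is the TCP; y points along the fingers, x is the direction in which the jaws open and shut, and the axes are right-handed (so a half turn about y gives the same grasp; the last joint's range is limited). The gripper opens to 95 mm and grips with 3 to 60 N. Pads are 20 mm wide; open, the fingers measure 119 mm over their backs; the gripper's body (75 mm by 180 mm) begins 59 mm behind the grasp point.
Start: joints at [1.068, 0.491, 1.559, -0, 1.092, -0.106], TCP at [241.528, 576.462, 233.661] pointing down, gripper open.
Joint ranges: [-3.1, 3.1], [-0.84, 2.19], [0.05, 2.79], [-1.13, 4.28], [0.06, 2.93], [-2.69, 2.69]. Speed limits (rad/s): [2.22, 2.22, 2.79, 3.14, 3.14, 3.14].

INTERFACE

Orientations are given as [roll, pitch, yaw] about the fixed x, y, z axes, in that order (R = Rz(yaw) Ry(pitch) Rx(roll)).
In Python, from cell import env gives the robot as it stands. The module is installed in compiled form; this text tells all that it offers.
- The arm moves only by the tool move_arm, never from a script. Its argument "rows" is a list of rows, each an object of numbers: "tx", "ty", "tz": the shift along the tool's x, y, z in cm; "rx", "ry", "rz": the turn, a rotation vector about the tool's x, y, z in rad; "grip": the opening in per cent of the stroke, from 0 (shut) to 100 (fully open). In form: [{"tx": .., "ty": .., "tz": .., "rx": .., "ry": .., "rz": .., "grip": ..}, ...]. A call has 1 to 10 rows; each row shifts and turns the commanded pose from where the row before left it, along the tool's axes as they then stand; what a row does not reach is not made up. A row lasts 1/12 s, in which the tool goes at most 41.7 mm and 7.16 degrees, less where a joint would pass 70% of its speed; a pose out of reach is approached as far as the arm can. A call is refused whole if a number of a shift passes 4.17 or a number of a turn 0.125, either way. A call with a gripper value outside its range is refused whole. The fingers move at their own pace and stop on an object; the grip force is fixed at half the most. Time passes only in rows, so rows that do not move let the fingers close. It gives the time, the measured TCP pose, the force and the opening at its end, in the units of the state.
- env.state(): the state, without advancing time (a new reading comes with each control period).
- env.read_camera(name): name is "scene" or "side" or "wrist"; returns (picture, depth): 480x640x3 uint8, blue, green, red; 480x640 float32, mm along the optical axis (not along the pixel's ray), 0 where there is no reading.
- env.calibration(name): a dict with "vertical_fov" (degrees; the focal length in pixels is half the picture's height over the tangent of half this angle, whatever the lens; pixels are square), "cx", "cy" (the principal point, pixels), "dist" ([k1, k2, p1, p2, k3] as OpenCV has them; the pictures are not rectified), "eye" and "rotation" of the camera in the world. Camera axes: x right, y up, looking along -z (the intrinsics and any distortion apply to the point x, -y, -z); pixel columns grow to the right and rows downward; lengths in mm; the calibration is good to about 2 mm. A picture is of the moment at which its call begins: read the wrist's pose just before it. calibration takes no time and is no camera call; for the wrist camera it gives the pose at the moment of the call.
- env.job_done(): hands the job in, once; it reports no verdict.
The state is a dict: "t": time; "joints": joint angles; "qvel": joint speeds; "tau": joint torques, N m; "eef_pos": TCP position; "tcp_rot": TCP orientation; "ft_force": force on the tool from outside, world axes, zero at the start; "moment": the same for the moment, N m; "opening": opening from 0.0 (shut) to 1.0 (fully open).
Only numpy, scipy, OpenCV 4.12 (cv2) and the standard library are available. Lean on these libraries where they do the work, as an engineer would, in place of code of your own. Each camera call takes 0.05 s, during which the arm holds its last target.

TASK

Join the two halves of the fluted metal pate mould: take the long pin with the red knob from the wooden pin rack and push it down through both hinge knuckles at the mould's open corner, the one with the flared mouth, until its collar sits on the mouth. Keep the mould closed, and let go of the pin.

Things in the scene. Friction and masses are not known exactly. Their poses are not given: they have to be found in the camera images.
- pin_knob (a point): Middle of the long pin's red knob (24 mm diameter, 48 mm tall), z up the pin. Below it a steel collar, 37 mm wide, 4 mm thick, underside 28 mm below this point. The pin hangs by the collar in a 74 mm high wooden rack, one of 3 holes 50 mm apart in a row along this point's x axis; short pins with black and yellow knobs of equal size fill the others. Close the fingers along this point's y.
- pin_tip (a point): Lower tip of the red-knobbed pin, 90 mm below pin_knob. The steel shank is 14 mm thick and 62 mm long below the collar, its last 15 mm tapered to a 4 mm tip. It is free in the rack: lift it straight up 65 mm or more to clear the hole. The pin weighs about 0.12 kg.
- hinge_mouth (a point): Centre of the flared top of the upper knuckle, 82 mm above the table, z up. 28 mm wide inside, 36 outside, narrowing over 14 mm to an 18 mm bore; the lower knuckle (same bore) is right below, 42 to 69 mm under this point. The 150 x 80 x 70 mm mould lies towards -x, -y of this point, its rim level with it. Pin home: collar on the mouth, pin_knob 28 mm above this point, pin_tip 62 mm below.
- mould_half (a joint): Swing (rad) of the movable mould half, which carries the upper knuckle, about the already pinned, diagonally opposite corner. 0 = closed, knuckles in line; grows to 0.5 as it swings open. It stays where it is left (a few newtons move it) and starts closed, below 0.008.

How it is judged:
By the outcome, as a careful person would: the job done as asked, in the order asked, and still so for the second after the job is handed in, with the robot touching nothing.
It also fails if it takes over 38 s, if anything falls off the work surface, if the arm or the gripper's body presses on something with over 40 N, if the wrist force passes 120 N, or if a joint passes its speed limit or range.

## Working session

There is one attempt and no reset: what is moved stays moved. The work goes in short steps, Python scripts to look and compute and a tool call to move; the robot and the scene stay as the last step left them, time stands still between calls to the robot, and variables do not carry over. Pictures are saved under pics/ and viewed, and the job is handed in when it is done.

Besides the shell and the picture viewer there is one more tool, called after "Call:" as a command line: name --argument value ..., lists and objects as JSON in quotes. move_arm: Moves the arm, as the interface text tells. Its arguments: {"type":"object","properties":{"rows":{"type":"array"}},"required":["rows"]}

```bash
mkdir -p pics; python3 - <<'E'
from cell import env
import cv2,numpy as np
s=env.state();print(s)
for n in ["scene","side","wrist"]:
    c=env.calibration(n);print(n,c)
    p,d=env.read_camera(n);cv2.imwrite(f"pics/{n}0.png",p);np.save(f"{n}0.npy",d);np.save(f"{n}0c.npy",c,allow_pickle=True)
E
```

```text
{'t': 0.0, 'joints': array([ 1.06843344e+00,  4.91533100e-01,  1.55946153e+00, -3.54669381e-06,
        1.09166872e+00, -1.05566730e-01]), 'qvel': array([ 1.17186208e-03,  9.57805801e-05, -4.13754044e-04,  8.93220144e-04,
       -5.97960369e-04, -2.60259418e-04]), 'tau': array([-1.84202079e-03, -6.12638640e+01, -2.58174402e+01,  6.91131852e-02,
        4.82788263e-02, -1.16232823e-04]), 'eef_pos': array([241.39403748, 576.26086796, 233.07400896]), 'tcp_rot': array([-1.57068663e+00,  1.06506750e-03,  1.17400187e+00]), 'ft_force': array([-0.53903405, -0.95927731, -0.41181811]), 'moment': array([-0.03692245,  0.00572529, -0.02441156]), 'opening': 1.000809177937582}
scene {'vertical_fov': 46.09468909532699, 'cx': 316.15410003176623, 'cy': 240.86082100670373, 'dist': array([-0.18211966,  0.        ,  0.        ,  0.        ,  0.        ]), 'eye': array([-231.63541839, -676.98322339,  645.29504847]), 'rotation': array([ 0.90931774, -0.01712328, -1.04589582])}
side {'vertical_fov': 44.79864744971014, 'cx': 318.5599813711129, 'cy': 234.88105793491326, 'dist': array([-0.14140863,  0.        ,  0.        ,  0.        ,  0.        ]), 'eye': array([  48.32559926, -868.19024443,  670.7130118 ]), 'rotation': array([ 0.83640029,  0.01198475, -0.60452317])}
wrist {'vertical_fov': 67.27628846260609, 'cx': 320.66969964181146, 'cy': 240.7115394156258, 'dist': array([0.01902447, 0.        , 0.        , 0.        , 0.        ]), 'eye': array([170.51631369, 605.89742382, 384.44864141]), 'rotation': array([-0.27962684,  0.00140066,  1.17417914])}
```

View pics/scene0.png

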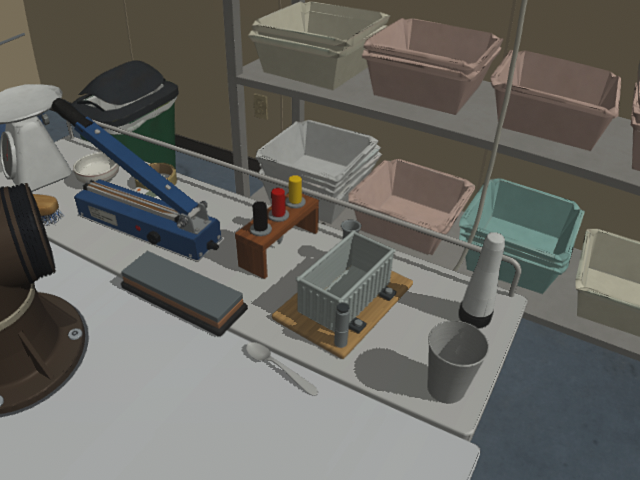

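View pics/side0.png

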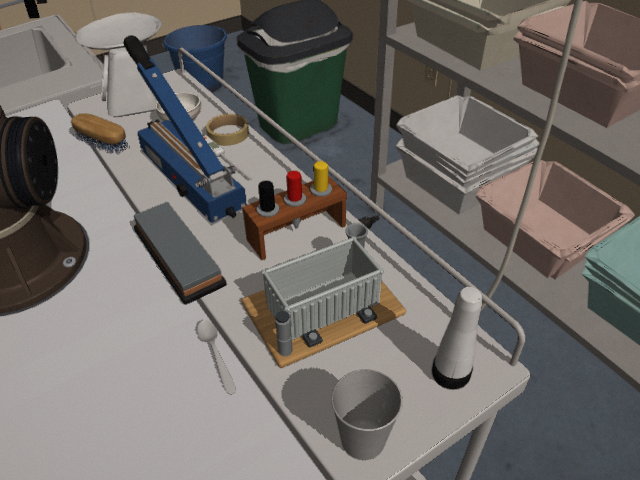

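View pics/wrist0.png

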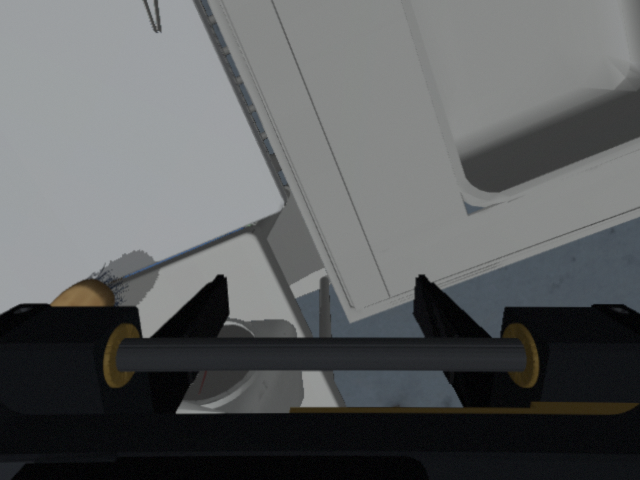

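```bash
cat > h.py <<'E'
import numpy as np,cv2
from scipy.spatial.transform import Rotation as R
def K(c):
    f=240/np.tan(np.radians(c['vertical_fov']/2));return np.array([[f,0,c['cx']],[0,f,c['cy']],[0,0,1.]])
def ray(c,uv):
    p=cv2.undistortPoints(np.array(uv,float).reshape(-1,1,2),K(c),np.array(c['dist'],float)).reshape(-1,2)
    d=np.c_[p[:,0],-p[:,1],-np.ones(len(p))]
    return np.array(c['eye']),R.from_euler('xyz',c['rotation']).apply(d)
def onz(c,uv,z):
    e,d=ray(c,uv);return e+d*((z-e[2])/d[:,2])[:,None]
def bydepth(c,uv,dep):
    e,d=ray(c,uv);return e+d*np.asarray(dep)[:,None]
def tri(c1,u1,c2,u2):
    e1,d1=ray(c1,[u1]);e2,d2=ray(c2,[u2]);d1=d1[0];d2=d2[0]
    A=np.c_[d1,-d2];s=np.linalg.lstsq(A,e2-e1,rcond=None)[0]
    a=e1+d1*s[0];b=e2+d2*s[1];return (a+b)/2,np.linalg.norm(a-b)
def proj(c,P):
    q=R.from_euler('xyz',c['rotation']).inv().apply(np.atleast_2d(P)-c['eye']);q=q*[1,-1,-1]
    return cv2.projectPoints(q.reshape(-1,1,3),np.zeros(3),np.zeros(3),K(c),np.array(c['dist'],float))[0].reshape(-1,2)
def load(n): return np.load(n+'c.npy',allow_pickle=True).item(),cv2.imread(f'pics/{n}.png'),np.load(n+'.npy')
E
python3 - <<'E'
from h import *
for n,(x,y,w,h) in {'scene0':(230,170,200,180),'side0':(230,150,190,210)}.items():
    c,p,d=load(n);cv2.imwrite(f'pics/{n}_z.png',cv2.resize(p[y:y+h,x:x+w],None,fx=600/h*0.99,fy=600/h*0.99,interpolation=cv2.INTER_CUBIC))
    hsv=cv2.cvtColor(p,cv2.COLOR_BGR2HSV)
    for nm,m in {'red':((hsv[...,0]<5)|(hsv[...,0]>174))&(hsv[...,1]>190),'yel':(abs(hsv[...,0].astype(int)-25)<5)&(hsv[...,1]>200)}.items():
        nn,l,st,ce=cv2.connectedComponentsWithStats(m.astype('uint8'))
        for i in range(1,nn):
            if st[i,4]>50: 
                ys,xs=np.where(l==i);P=bydepth(c,np.c_[xs,ys],d[ys,xs]);print(n,nm,st[i],ce[i],np.median(P,0),np.percentile(P[:,2],[2,98]))
E
```

```text
scene0 red [272 188  13  29 255] [279.18431373 201.11764706] [ 429.61706194 -232.5962529   112.67379128] [ 83.1153274  128.65061668]
scene0 yel [289 176  13  27 223] [296.04035874 188.44843049] [ 479.24704961 -235.721119    111.50173981] [ 83.0777752  127.66697206]
side0 red [287 171  15  30 387] [294.10335917 185.66149871] [ 431.79907569 -232.88381641  107.97278459] [ 80.72146811 126.62074541]
side0 yel [314 162  14  29 372] [320.63978495 175.92473118] [ 481.05805299 -236.17507306  108.66698664] [ 80.93499623 125.3632988 ]
```

View pics/scene0_z.png

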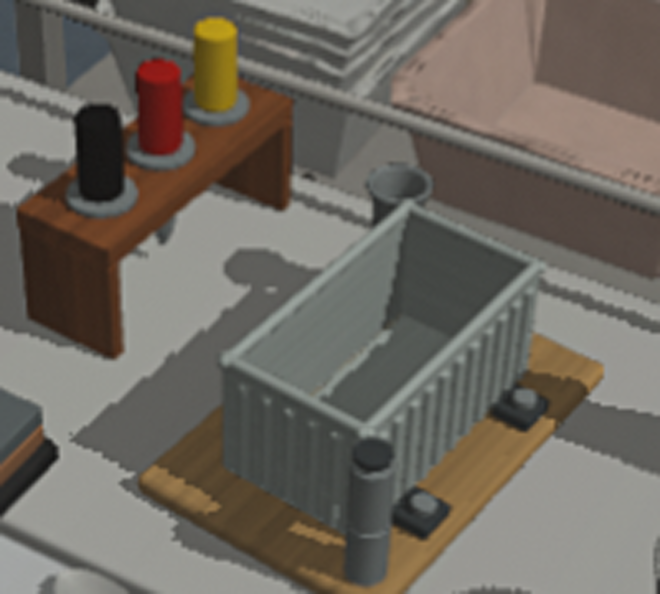

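View pics/side0_z.png

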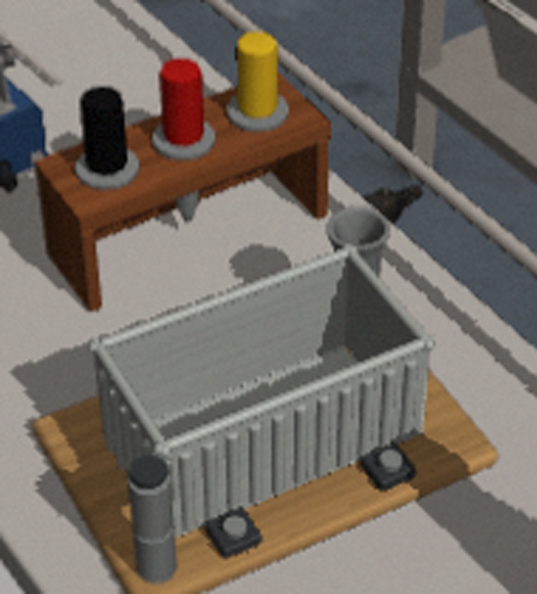

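```bash
python3 - <<'E'
from h import *
c1,p1,d1=load('scene0');c2,p2,d2=load('side0')
def cen(p,nm):
    hsv=cv2.cvtColor(p,cv2.COLOR_BGR2HSV);H=hsv[...,0].astype(int)
    m=((H<5)|(H>174))&(hsv[...,1]>190) if nm=='red' else (abs(H-25)<5)&(hsv[...,1]>200)
    nn,l,st,ce=cv2.connectedComponentsWithStats(m.astype('uint8'));i=1+np.argmax(st[1:,4]);x,y,w,h,_=st[i];ys,xs=np.where(l==i)
    return ce[i]
for nm in('red','yel'): print(nm,tri(c1,cen(p1,nm),c2,cen(p2,nm)))
# black
for c,p,d,box in((c1,p1,d1,(245,195,275,235)),(c2,p2,d2,(252,175,280,215))):
    x0,y0,x1,y1=box;m=np.zeros(p.shape[:2],bool);m[y0:y1,x0:x1]=p[y0:y1,x0:x1].max(2)<45
    ys,xs=np.where(m);print('blk',xs.mean(),ys.mean(),np.median(bydepth(c,np.c_[xs,ys],d[ys,xs]),0))
# all points around the hinge/rail
for c,d,box,n in((c1,d1,(338,215,365,240),'scene'),(c2,d2,(340,220,372,250),'side')):
    x0,y0,x1,y1=box;xs,ys=np.meshgrid(range(x0,x1),range(y0,y1));xs=xs.ravel();ys=ys.ravel()
    P=bydepth(c,np.c_[xs,ys],d[ys,xs]);k=(P[:,2]>70)&(P[:,2]<95)&(P[:,0]<700)
    print(n,k.sum());
    for q in sorted(zip(xs[k],ys[k],P[k].round().astype(int).tolist()))[::6]:print(*q)
for c,d,n,uvs in((c1,d1,'scene',[(250,168),(341,207),(400,226)]),(c2,d2,'side',[(300,147),(367,198),(420,240),(480,289)])):
    for u in uvs:
        win=d[u[1]-4:u[1]+5,u[0]-4:u[0]+5];iy,ix=np.unravel_index(np.argmin(np.where(win>0,win,9e9)),win.shape);v=(u[0]-4+ix,u[1]-4+iy);print('rail',n,v,bydepth(c,[v],[d[v[1],v[0]]]))
E
```

```text
red (array([ 433.35993397, -229.94918864,  106.79929421]), np.float64(1.7622133801519362))
yel (array([ 482.88736034, -233.09557585,  106.60138142]), np.float64(1.4851849357839884))
blk 259.7184986595174 215.93833780160858 [ 377.95555603 -227.67108253  109.37804322]
blk 266.3389423076923 196.1153846153846 [ 382.29852153 -229.54053419  107.41824766]
scene 358
341 224 [460, -336, 84]
342 225 [459, -338, 83]
343 223 [466, -337, 82]
343 229 [451, -345, 82]
344 223 [471, -336, 79]
344 229 [451, -347, 83]
345 220 [475, -336, 83]
345 226 [468, -340, 75]
345 232 [452, -348, 76]
346 220 [475, -338, 83]
346 226 [469, -341, 75]
346 232 [452, -350, 77]
346 239 [429, -362, 82]
347 225 [474, -341, 75]
347 231 [450, -353, 81]
347 237 [432, -362, 84]
348 222 [477, -341, 79]
348 228 [472, -344, 70]
348 235 [437, -361, 85]
349 220 [479, -342, 82]
349 226 [475, -344, 72]
349 234 [441, -361, 84]
350 219 [480, -343, 84]
350 225 [477, -345, 74]
350 234 [440, -363, 86]
351 219 [481, -344, 84]
351 225 [476, -347, 75]
351 232 [449, -361, 83]
351 238 [443, -364, 76]
352 223 [481, -347, 76]
352 232 [446, -364,
[... 2445 characters left out ...]
 [473, -364, 81]
366 228 [482, -356, 81]
366 234 [473, -367, 81]
367 233 [477, -364, 79]
rail scene (np.int64(252), np.int64(172)) [[ 531.0248335  -101.68410155   75.58740339]]
rail scene (np.int64(345), np.int64(203)) [[ 530.42920481 -307.1661762    75.2629913 ]]
rail scene (np.int64(403), np.int64(223)) [[ 529.04807897 -421.56576662   75.05315926]]
rail side (np.int64(303), np.int64(150)) [[ 528.06855778 -110.80940024   72.33150085]]
rail side (np.int64(371), np.int64(201)) [[ 532.9963471  -304.26569675   76.41916389]]
rail side (np.int64(423), np.int64(244)) [[ 533.36194418 -429.39581146   75.56941707]]
rail side (np.int64(478), np.int64(293)) [[ 457.80759971 -595.36399098  163.41182471]]
```

```bash
python3 - <<'E'
from h import *
for n in('scene0','side0'):
    c,p,d=load(n);xs,ys=np.meshgrid(range(640),range(480));xs=xs.ravel();ys=ys.ravel()
    P=bydepth(c,np.c_[xs,ys],d[ys,xs]);r=np.hypot(P[:,0],P[:,1])
    k=(r>380)&(r<800)&(P[:,0]>0)&(P[:,1]>-500)&(P[:,1]<700)
    a=np.arctan2(P[:,1],P[:,0])
    for lo in np.arange(-1,1.5,.25):
        kk=k&(a>=lo)&(a<lo+.25)
        if kk.any(): i=np.argmax(np.where(kk,P[:,2],-1e9));print(n,lo,P[i].round(),xs[i],ys[i])
E
```

```text
scene0 -1.0 [ 281. -433.   90.] 342 306
scene0 -0.75 [ 390. -219.  129.] 259 201
scene0 -0.5 [ 435. -227.  131.] 278 189
scene0 -0.25 [370. -88.  99.] 192 199
scene0 0.0 [530.  97.  79.] 175 146
scene0 0.25 [349. 189. 235.] 64 101
scene0 0.5 [342. 199. 242.] 57 98
scene0 0.75 [328. 317. 187.] 22 116
side0 -1.0 [ 283. -428.   88.] 280 312
side0 -0.75 [ 384. -228.  128.] 266 185
side0 -0.5 [ 428. -230.  127.] 291 176
side0 -0.25 [371. -87.  99.] 219 161
side0 0.0 [532.   5.  77.] 272 121
side0 0.25 [342. 184. 235.] 132 41
side0 0.5 [343. 196. 241.] 130 36
side0 0.75 [437. 474. 184.] 132 12
side0 1.0 [212. 525. 260.] 24 0
side0 1.25 [ 97. 569.   3.] 5 109
```

Call:
move_arm --rows '[{"ty": -4},{"ty": -3,"tz": -2,"ry": 0.033},{"tz": -4.1,"ry": 0.067},{"tz": -4.1,"ry": 0.067},{"tz": -4.1,"ry": 0.067},{"tz": -4.1,"ry": 0.067},{"tz": -4.1,"ry": 0.067},{"tz": -4.1,"ry": 0.067},{"tz": -4.1,"ry": 0.067},{"tz": -4.1,"ry": 0.067}]'

```text
validation failed for argument at $.ro...
```

Call:
move_arm --rows '[{"tz": -4.1,"ry": 0.067},{"tz": -4.1,"ry": 0.067},{"tz": -4.1,"ry": 0.067},{"tz": -4.1,"ry": 0.067},{"tz": -4.1,"ry": 0.067},{"tz": -4.1,"ry": 0.067},{"tz": -4.1,"ry": 0.067},{"tz": -4.1,"ry": 0.067},{"tz": -4.1,"ry": 0.067},{"tz": -4.1,"ry": 0.067}]'

```text
validation failed for argument at $.ro...
```

Call:
move_arm --rows '[{"tx": 0,"ty": -4,"tz": 0,"rx": 0,"ry": 0,"rz": 0,"grip": 100},{"tx": 0,"ty": -3,"tz": -2,"rx": 0,"ry": 0.033,"rz": 0,"grip": 100},{"tx": 0,"ty": 0,"tz": -4.1,"rx": 0,"ry": 0.067,"rz": 0,"grip": 100},{"tx": 0,"ty": 0,"tz": -4.1,"rx": 0,"ry": 0.067,"rz": 0,"grip": 100},{"tx": 0,"ty": 0,"tz": -4.1,"rx": 0,"ry": 0.067,"rz": 0,"grip": 100},{"tx": 0,"ty": 0,"tz": -4.1,"rx": 0,"ry": 0.067,"rz": 0,"grip": 100},{"tx": 0,"ty": 0,"tz": -4.1,"rx": 0,"ry": 0.067,"rz": 0,"grip": 100},{"tx": 0,"ty": 0,"tz": -4.1,"rx": 0,"ry": 0.067,"rz": 0,"grip": 100}]'

```text
t: 0.82
eef_pos: [463.5, 430.0, 303.3]
tcp_rot: [-1.571, 0.0, 0.736]
ft_force: [0.1, 1.0, 0.2]
opening: 0.998
```

Call:
move_arm --rows '[{"tx": 0,"ty": 0,"tz": -4.1,"rx": 0,"ry": 0.067,"rz": 0,"grip": 100},{"tx": 0,"ty": 0,"tz": -4.1,"rx": 0,"ry": 0.067,"rz": 0,"grip": 100},{"tx": 0,"ty": 0,"tz": -4.1,"rx": 0,"ry": 0.067,"rz": 0,"grip": 100},{"tx": 0,"ty": 0,"tz": -4.1,"rx": 0,"ry": 0.067,"rz": 0,"grip": 100},{"tx": 0,"ty": 0,"tz": -4.1,"rx": 0,"ry": 0.067,"rz": 0,"grip": 100},{"tx": 0,"ty": 0,"tz": -4.1,"rx": 0,"ry": 0.067,"rz": 0,"grip": 100},{"tx": 0,"ty": 0,"tz": -4.1,"rx": 0,"ry": 0.067,"rz": 0,"grip": 100},{"tx": 0,"ty": 0,"tz": -4.1,"rx": 0,"ry": 0.067,"rz": 0,"grip": 100},{"tx": 0,"ty": 0,"tz": -4.1,"rx": 0,"ry": 0.067,"rz": 0,"grip": 100},{"tx": 0,"ty": 0,"tz": -4.1,"rx": 0,"ry": 0.067,"rz": 0,"grip": 100}]'

```text
t: 1.65
eef_pos: [632.9, 64.7, 303.2]
tcp_rot: [-1.571, 0.0, 0.066]
ft_force: [0.7, -0.4, -0.3]
opening: 1.001
```

Call:
move_arm --rows '[{"tx": 0,"ty": 0,"tz": -4.1,"rx": 0,"ry": 0.067,"rz": 0,"grip": 100},{"tx": 0,"ty": 0,"tz": -4.1,"rx": 0,"ry": 0.067,"rz": 0,"grip": 100},{"tx": 0,"ty": 0,"tz": -4.1,"rx": 0,"ry": 0.067,"rz": 0,"grip": 100},{"tx": 0,"ty": 0,"tz": -4.1,"rx": 0,"ry": 0.067,"rz": 0,"grip": 100},{"tx": 0,"ty": 0,"tz": -4.1,"rx": 0,"ry": 0.067,"rz": 0,"grip": 100},{"tx": 0,"ty": 0,"tz": -4.1,"rx": 0,"ry": 0.067,"rz": 0,"grip": 100},{"tx": 0,"ty": 0,"tz": -4.1,"rx": 0,"ry": 0.067,"rz": 0,"grip": 100}]'

```text
t: 2.23
eef_pos: [594.5, -217.2, 303.2]
tcp_rot: [-1.571, 0.0, -0.403]
ft_force: [0.9, 0.2, 0.5]
opening: 1.001
```

Call:
move_arm --rows '[{"tx": 0,"ty": 0.5,"tz": 0,"rx": 0,"ry": 0.1233,"rz": 0,"grip": 100},{"tx": 0,"ty": 0.5,"tz": 0,"rx": 0,"ry": 0.1233,"rz": 0,"grip": 100},{"tx": 0,"ty": 0.5,"tz": 0,"rx": 0,"ry": 0.1233,"rz": 0,"grip": 100},{"tx": 0,"ty": 0.5,"tz": 0,"rx": 0,"ry": 0.1233,"rz": 0,"grip": 100},{"tx": 0,"ty": 0.5,"tz": 0,"rx": 0,"ry": 0.1233,"rz": 0,"grip": 100},{"tx": 0,"ty": 0.5,"tz": 0,"rx": 0,"ry": 0.1233,"rz": 0,"grip": 100},{"tx": 0,"ty": 0.5,"tz": 0,"rx": 0,"ry": 0.1233,"rz": 0,"grip": 100},{"tx": 0,"ty": 0.5,"tz": 0,"rx": 0,"ry": 0.1233,"rz": 0,"grip": 100},{"tx": 0,"ty": 0.5,"tz": 0,"rx": 0,"ry": 0.1233,"rz": 0,"grip": 100},{"tx": 0,"ty": 0.5,"tz": 0,"rx": 0,"ry": 0.1233,"rz": 0,"grip": 100}]'

```text
t: 3.07
eef_pos: [595.0, -215.2, 253.1]
tcp_rot: [-1.571, 0.0, -1.639]
ft_force: [0.0, -0.4, -0.1]
opening: 1.0
```

Call:
move_arm --rows '[{"tx": 0,"ty": 0,"tz": -4,"rx": 0,"ry": 0,"rz": 0,"grip": 100},{"tx": 0,"ty": 0,"tz": -4,"rx": 0,"ry": 0,"rz": 0,"grip": 100},{"tx": 0,"ty": 0,"tz": -2,"rx": 0,"ry": 0,"rz": 0,"grip": 100},{"tx": 0,"ty": 0,"tz": 0,"rx": 0,"ry": 0,"rz": 0,"grip": 100}]'

```text
t: 3.4
eef_pos: [492.0, -208.4, 253.8]
tcp_rot: [-1.572, 0.001, -1.634]
ft_force: [0.2, 0.6, 0.8]
opening: 1.001
```

```bash
cat > shot.py <<'E'
import sys
from h import *
from cell import env
for a in sys.argv[1:]:
    n,k=a.split(':')
    c=env.calibration(n);s=env.state();p,d=env.read_camera(n);cv2.imwrite(f"pics/{k}.png",p);np.save(f"{k}.npy",d);np.save(f"{k}c.npy",c,allow_pickle=True)
    print(k,s['t'],s['eef_pos'].round(2),s['tcp_rot'].round(4),s['ft_force'].round(1),s['opening'])
E
python3 shot.py wrist:w1
```

```text
w1 3.4 [ 492.02 -208.39  253.78] [-1.5723e+00  6.0000e-04 -1.6338e+00] [0.2 0.6 0.8] 1.0012887696323183
```

View pics/w1.png

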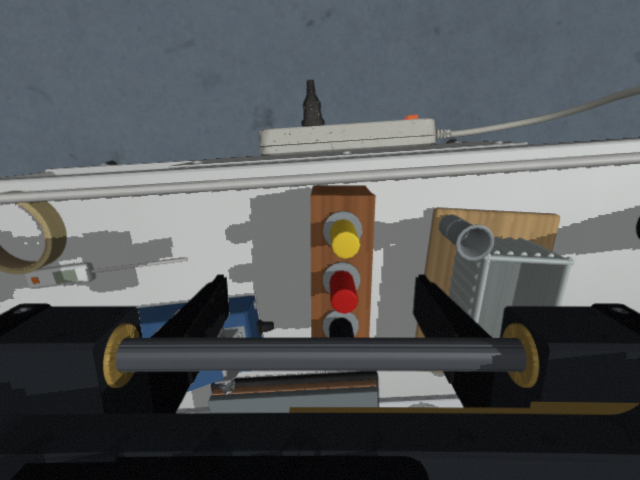

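The wrist view shows the red knob's top at about (343,297), its collar at (342,280), and the flared mouth at (472,240). Next I'll fit these.

```bash
python3 - <<'E'
from h import *
c,p,d=load('w1')
hsv=cv2.cvtColor(p,cv2.COLOR_BGR2HSV);H=hsv[...,0].astype(int)
for nm,m in (('red',((H<5)|(H>174))&(hsv[...,1]>190)),('yel',(abs(H-25)<5)&(hsv[...,1]>180))):
    n,l,st,ce=cv2.connectedComponentsWithStats(m.astype('uint8'))
    i=1+np.argmax(st[1:,4]);ys,xs=np.where(l==i);P=bydepth(c,np.c_[xs,ys],d[ys,xs]);k=P[:,2]>np.percentile(P[:,2],98)-3
    print(nm,st[i],'top z',np.median(P[k,2]),'top ctr',P[k].mean(0), 'uv',xs[k].mean(),ys[k].mean(),onz(c,[(xs[k].mean(),ys[k].mean())],126)[0])
xs,ys=np.meshgrid(range(445,500),range(212,265));xs=xs.ravel();ys=ys.ravel()
P=bydepth(c,np.c_[xs,ys],d[ys,xs]);k=(P[:,2]>79)&(P[:,2]<88)&(np.hypot(*(P[:,:2]-[466,-352]).T)<20)
print(k.sum(),np.median(P[k],0),P[k].min(0),P[k].max(0))
e=cv2.fitEllipse(cv2.convexHull(np.c_[xs[k],ys[k]].astype(np.float32)));print(e,onz(c,[e[0]],82))
q=P[k][:,:2];A=np.c_[2*q,np.ones(len(q))];r=np.hypot(*(q-[466,-352]).T)
v=cv2.resize(p[200:330,300:520],None,fx=3.6,fy=3.6,interpolation=cv2.INTER_CUBIC);cv2.imwrite('pics/w1z.png',v)
E
```

```text
red [330 272  28  41 898] top z 126.08924582365302 top ctr [ 438.20466651 -225.16410869  128.79331721] uv 343.95669291338584 300.1417322834646 [ 437.0404027 -225.270461   126.       ]
yel [331 221  29  38 831] top z 126.11593064940132 top ctr [ 486.80379203 -228.14704742  128.62496408] uv 344.93140794223825 244.43682310469313 [ 486.07636678 -228.2739175   126.        ]
553 [ 463.38463226 -355.42813228   82.04448593] [ 448.35542085 -368.29476498   79.02388028] [ 484.35940376 -333.77654317   85.22078047]
((476.02978515625, 243.47915649414062), (38.14577102661133, 39.75152587890625), 130.37359619140625) [[ 465.98776686 -352.2628174    82.        ]]
```

View pics/w1z.png

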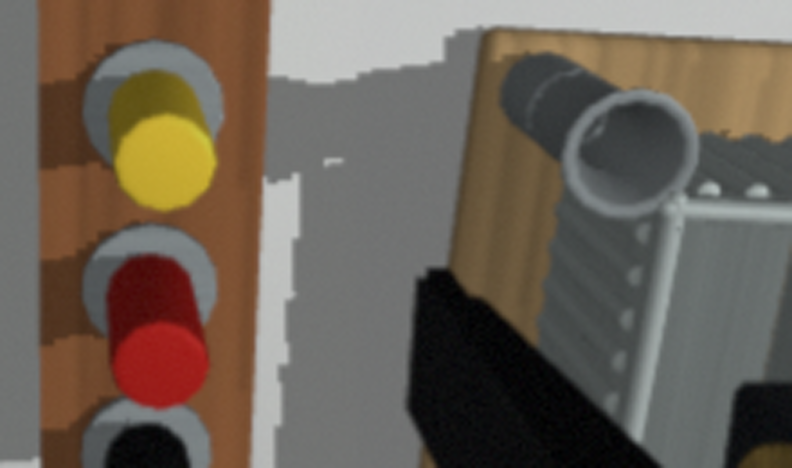

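```bash
python3 - <<'E'
from h import *
c,p,d=load('w1');c1,p1,_=load('scene0');c2,p2,_=load('side0')
hsv=cv2.cvtColor(p,cv2.COLOR_BGR2HSV);H=hsv[...,0].astype(int)
for nm,m in (('red',((H<5)|(H>174))&(hsv[...,1]>170)&(hsv[...,2]>145)),('yel',(abs(H-25)<6)&(hsv[...,1]>150)&(hsv[...,2]>180))):
    n,l,st,ce=cv2.connectedComponentsWithStats(m.astype('uint8'))
    i=1+np.argmax(st[1:,4]);ct=cv2.findContours((l==i).astype('uint8'),0,1)[0][0];e=cv2.fitEllipse(ct)
    print(nm,st[i],ce[i],e,onz(c,[ce[i]],126))
M=np.array([[475.6,242.9]])
print('mouth',onz(c,M,82))
# vertical-check in other views
for P in ([437,-225.7,126],[466.2,-351.6,82],[431,-231,102]): print(P,proj(c1,P),proj(c2,P),proj(c,P))
E
```

```text
red [333 290  25  23 439] [344.90432802 300.96810934] ((344.8984680175781, 300.9715881347656), (21.904584884643555, 23.717233657836914), 81.33805847167969) [[ 436.2284954  -226.03525755  126.        ]]
yel [333 232  27  26 510] [345.96666667 244.4254902 ] ((345.9785461425781, 244.4344024658203), (24.100500106811523, 25.14976692199707), 76.53878784179688) [[ 486.03347353 -229.10837529  126.        ]]
mouth [[ 466.57783162 -351.83509633   82.        ]]
[437, -225.7, 126] [[278.17187757 190.44750939]] [[294.06096757 173.32596122]] [[344.46697114 300.1564383 ]]
[466.2, -351.6, 82] [[350.77723432 225.59512738]] [[356.17212931 229.94702366]] [[475.32146972 243.30375914]]
[431, -231, 102] [[279.16564209 204.78057514]] [[293.29510779 188.34355886]] [[348.89801501 294.36416117]]
```

```bash
python3 - <<'E'
from h import *
c,p,d=load('w1');c1,p1,_=load('scene0');c2,p2,_=load('side0')
print(onz(c,[(342.5,229.7),(342,284)],78))
print('TCP proj',proj(c,[[492,-208.4,253.8],[492,-208.4,233.8],[492,-208.4,213.8]]))
for nm,c,p,r in(('scene',c1,p1,(265,180,295,240)),('side',c2,p2,(275,160,315,215))):
    x,y,X,Y=r;cv2.imwrite(f'pics/{nm}k.png',cv2.resize(p[y:Y,x:X],None,fx=10,fy=10,interpolation=cv2.INTER_CUBIC))
E
cd pics; python3 -c "
import cv2,numpy as np
a=cv2.imread('scenek.png');b=cv2.imread('sidek.png');h=600
o=np.zeros((600,800,3),'uint8');o[:a.shape[0],:300]=a;o[:550,320:720]=b;cv2.imwrite('k.png',o)"
```

```text
[[ 486.00512673 -229.0902659    78.        ]
 [ 431.33844725 -226.07533879   78.        ]]
TCP proj [[319.28529918 314.13486166]
 [319.43536885 295.79520595]
 [319.55723577 280.89524192]]
```

View pics/k.png

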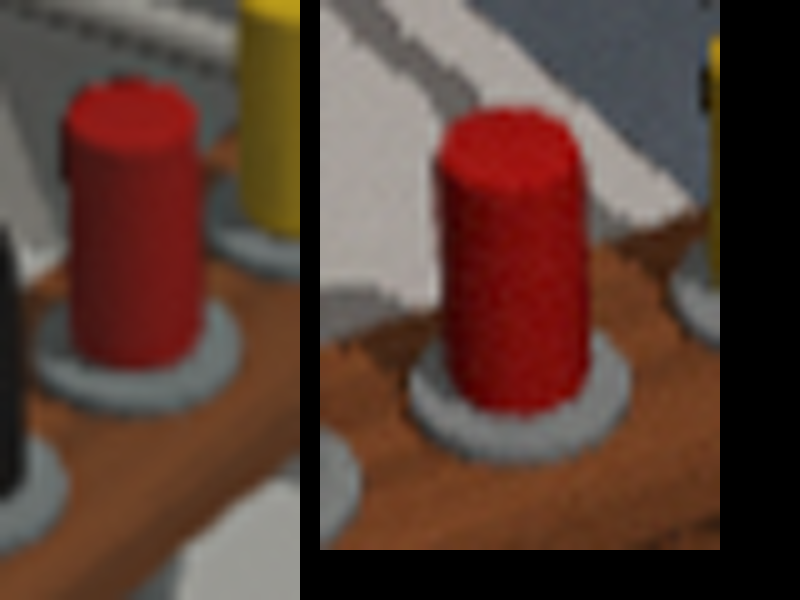

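```bash
python3 - <<'E'
from h import *
c1=load('scene0')[0];c2=load('side0')[0]
a,b=(277.5,191.2),(293.6,174.3)
print(onz(c1,[a],126),onz(c2,[b],126),tri(c1,a,c2,b))
a,b=(278.5,214.3),(294.6,199)
print(onz(c1,[a],78),onz(c2,[b],78),tri(c1,a,c2,b))
E
```

```text
[[ 434.44446887 -226.0147553   126.        ]] [[ 434.98919353 -227.47296887  126.        ]] (array([ 436.73416322, -224.56430389,  123.90484408]), np.float64(0.6046619938654358))
[[ 434.99396269 -226.38298282   78.        ]] [[ 433.42616644 -229.37717691   78.        ]] (array([ 434.96025238, -226.77192118,   76.94077937]), np.float64(2.1039606101010127))
```

Call:
move_arm --rows '[{"tx": 1.1,"ty": 2,"tz": -2.8,"rx": 0,"ry": 0,"rz": 0,"grip": 100},{"tx": 1.06,"ty": 2,"tz": -2.72,"rx": 0,"ry": 0,"rz": 0,"grip": 100},{"tx": 0,"ty": 3,"tz": 0,"rx": 0,"ry": 0,"rz": 0,"grip": 75},{"tx": 0,"ty": 3,"tz": 0,"rx": 0,"ry": 0,"rz": 0,"grip": 75},{"tx": 0,"ty": 0,"tz": 0,"rx": 0,"ry": 0,"rz": 0,"grip": 75},{"tx": 0,"ty": 0,"tz": 0,"rx": 0,"ry": 0,"rz": 0,"grip": 75}]'

```text
t: 3.95
eef_pos: [439.4, -227.2, 153.1]
tcp_rot: [-1.573, 0.001, -1.633]
ft_force: [0.1, -0.9, 0.7]
opening: 0.787
```

```bash
python3 shot.py wrist:w2
```

```text
w2 3.95 [ 439.4  -227.21  153.09] [-1.5728e+00  1.4000e-03 -1.6329e+00] [ 0.1 -0.9  0.7] 0.7867907636878669
```

View pics/w2.png

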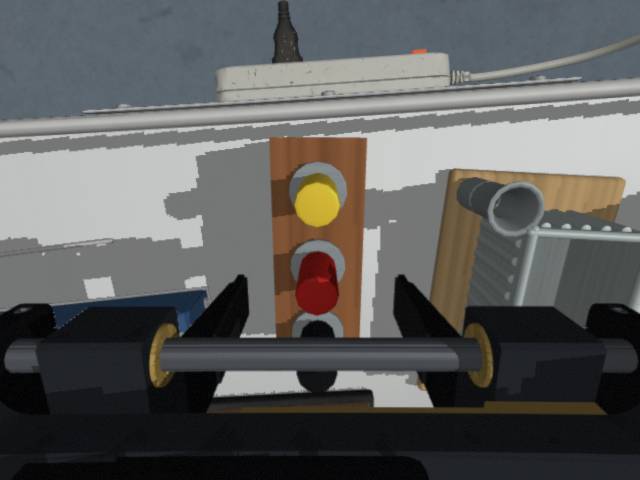

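```bash
python3 - <<'E'
from h import *
c,p,d=load('w2')
hsv=cv2.cvtColor(p,cv2.COLOR_BGR2HSV);H=hsv[...,0].astype(int)
m=(((H<5)|(H>174))&(hsv[...,1]>170)&(hsv[...,2]>40)).astype('uint8')
n,l,st,ce=cv2.connectedComponentsWithStats(m);i=1+np.argmax(st[1:,4]);print(st[i],ce[i])
v=cv2.resize(p[220:340,270:370],None,fx=5,fy=5,interpolation=cv2.INTER_CUBIC);cv2.imwrite('pics/w2z.png',v)
print(proj(c,[[435.5,-226.5,126],[439.4,-227.2,126],[435.5,-226.5,78]]))
E
```

```text
[ 296  252   42   63 2096] [316.77290076 283.80772901]
[[318.67955206 296.82614787]
 [319.5227146  290.07676685]
 [319.13315584 266.01595846]]
```

View pics/w2z.png

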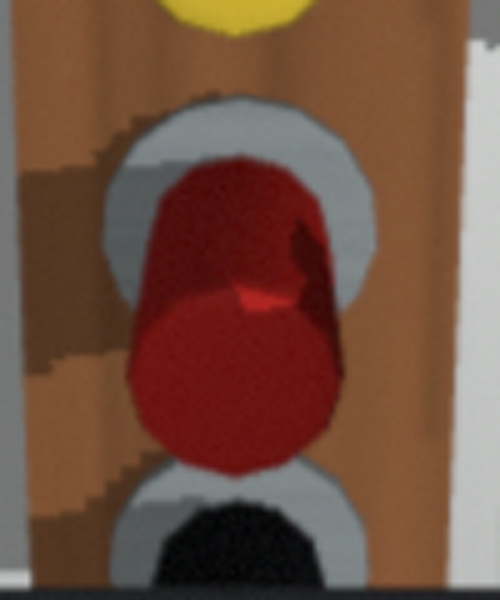

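Call:
move_arm --rows '[{"tx": -0.1,"ty": 2,"tz": -0.35,"rx": 0,"ry": 0,"rz": 0,"grip": 75},{"tx": 0,"ty": 2,"tz": 0,"rx": 0,"ry": 0,"rz": 0,"grip": 75},{"tx": 0,"ty": 0.8,"tz": 0,"rx": 0,"ry": 0,"rz": 0,"grip": 75},{"tx": 0,"ty": 0,"tz": 0,"rx": 0,"ry": 0,"rz": 0,"grip": 75},{"tx": 0,"ty": 0,"tz": 0,"rx": 0,"ry": 0,"rz": 0,"grip": 10},{"tx": 0,"ty": 0,"tz": 0,"rx": 0,"ry": 0,"rz": 0,"grip": 10},{"tx": 0,"ty": 0,"tz": 0,"rx": 0,"ry": 0,"rz": 0,"grip": 10},{"tx": 0,"ty": 0,"tz": 0,"rx": 0,"ry": 0,"rz": 0,"grip": 10},{"tx": 0,"ty": 0,"tz": 0,"rx": 0,"ry": 0,"rz": 0,"grip": 10},{"tx": 0,"ty": 0,"tz": 0,"rx": 0,"ry": 0,"rz": 0,"grip": 10}]'

```text
t: 4.83
eef_pos: [435.6, -226.0, 105.9]
tcp_rot: [-1.57, -0.0, -1.633]
ft_force: [0.3, 0.5, 0.6]
opening: 0.386
```

Call:
move_arm --rows '[{"tx": 0,"ty": 0,"tz": 0,"rx": 0,"ry": 0,"rz": 0,"grip": 10},{"tx": 0,"ty": 0,"tz": 0,"rx": 0,"ry": 0,"rz": 0,"grip": 10},{"tx": 0,"ty": 0,"tz": 0,"rx": 0,"ry": 0,"rz": 0,"grip": 10}]'

```text
t: 5.08
eef_pos: [435.5, -225.9, 105.7]
tcp_rot: [-1.571, 0.0, -1.633]
ft_force: [0.2, 0.2, 1.5]
opening: 0.248
```

Call:
move_arm --rows '[{"tx": 0,"ty": 0,"tz": 0,"rx": 0,"ry": 0,"rz": 0,"grip": 10},{"tx": 0,"ty": -1,"tz": 0,"rx": 0,"ry": 0,"rz": 0,"grip": 10},{"tx": 0,"ty": -2,"tz": 0,"rx": 0,"ry": 0,"rz": 0,"grip": 10},{"tx": 0,"ty": -2.5,"tz": 0,"rx": 0,"ry": 0,"rz": 0,"grip": 10},{"tx": 0,"ty": -2.5,"tz": 0,"rx": 0,"ry": 0,"rz": 0,"grip": 10},{"tx": 0,"ty": -2,"tz": 0,"rx": 0,"ry": 0,"rz": 0,"grip": 10},{"tx": 0,"ty": 0,"tz": 0,"rx": 0,"ry": 0,"rz": 0,"grip": 10},{"tx": 0,"ty": 0,"tz": 0,"rx": 0,"ry": 0,"rz": 0,"grip": 10}]'

```text
t: 5.75
eef_pos: [435.5, -226.0, 206.0]
tcp_rot: [-1.569, -0.001, -1.633]
ft_force: [-0.5, 0.1, -1.5]
opening: 0.245
```

```bash
python3 shot.py wrist:w3 side:s3; python3 - <<'E'
from h import *
c,p,d=load('w3');cv2.imwrite('pics/w3z.png',cv2.resize(p[200:360,260:580],None,fx=2.5,fy=2.5,interpolation=cv2.INTER_CUBIC))
E
```

```text
w3 5.75 [ 435.51 -225.95  205.98] [-1.5694e+00 -7.0000e-04 -1.6330e+00] [-0.5  0.1 -1.5] 0.2446255497649587
s3 5.8 [ 435.16 -225.72  205.06] [-1.5711e+00  3.0000e-04 -1.6330e+00] [-0.1  0.6 -1.5] 0.2485762426482415
```

View pics/w3z.png

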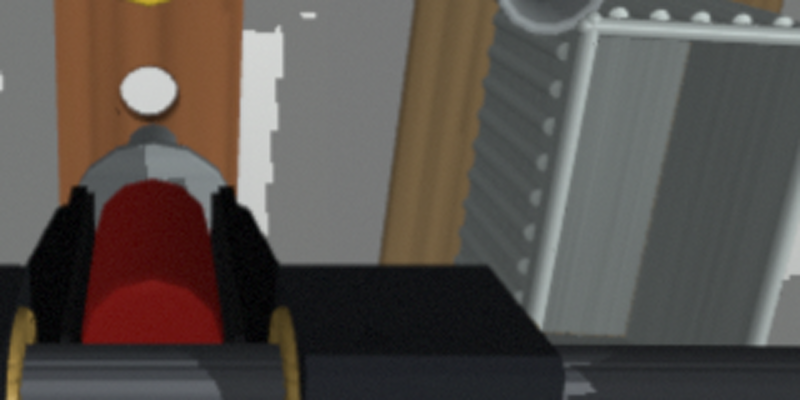

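View pics/s3.png

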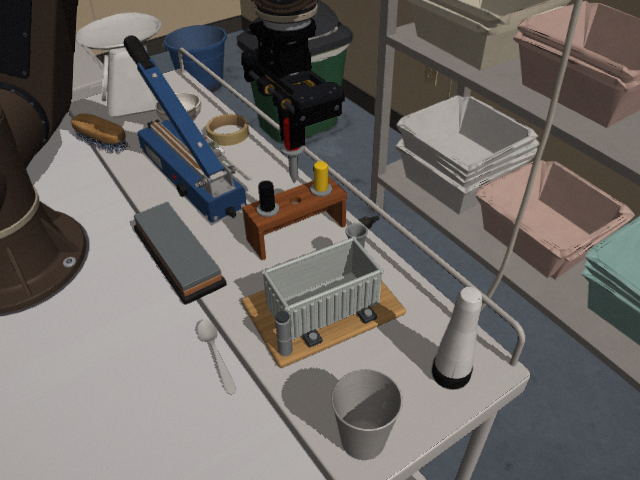

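```bash
python3 - <<'E'
from h import *
c,p,d=load('w3');
print('hole',onz(c,[(319.7,236.0)],74))
x,y=440,150;v=cv2.resize(p[y:y+80,x:x+90],None,fx=7,fy=7,interpolation=cv2.INTER_CUBIC);cv2.imwrite('pics/w3m.png',v)
for n in('w1','w2'):
    c,p,d=load(n)
c1,p1,_=load('scene0');c2,p2,_=load('side0')
a=cv2.resize(p1[210:240,335:370],None,fx=11,fy=11,interpolation=cv2.INTER_CUBIC);b=cv2.resize(p2[215:255,340:375],None,fx=11,fy=11,interpolation=cv2.INTER_CUBIC)
o=np.zeros((440,790,3),'uint8');o[:330,:385]=a;o[:440,400:785]=b;cv2.imwrite('pics/m.png',o)
E
```

```text
hole [[ 437.13403819 -226.06626172   74.        ]]
```

View pics/w3m.png

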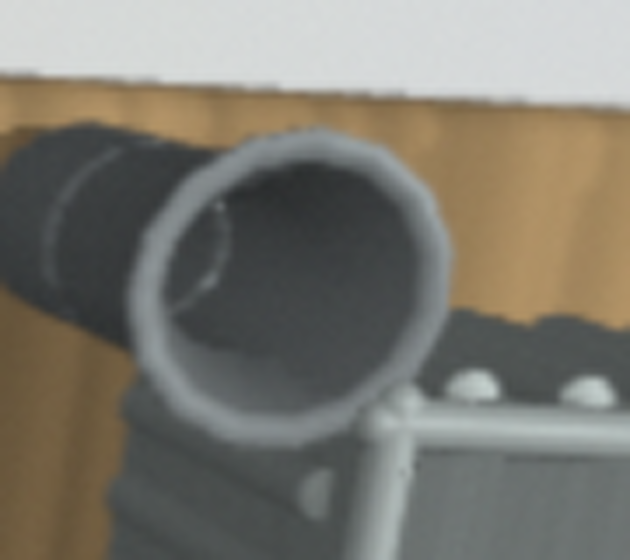

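View pics/m.png

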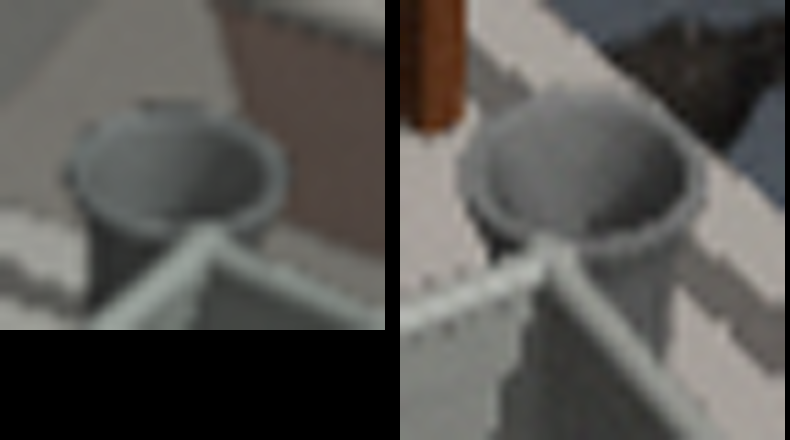

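```bash
python3 - <<'E'
from h import *
c,p,d=load('w3');c1=load('scene0')[0];c2=load('side0')[0]
print(onz(c,[(481.1,190.5)],82),onz(c1,[(351,225.1)],82),onz(c2,[(356.1,230)],82),tri(c1,(351,225.1),c2,(356.1,230)))
E
```

```text
[[ 467.44677764 -351.06534049   82.        ]] [[ 467.65555968 -351.27367666   82.        ]] [[ 466.03669993 -351.6329554    82.        ]] (array([ 465.2331968 , -352.56100231,   83.57846182]), np.float64(0.739884194468591))
```

Call:
move_arm --rows '[{"tx": 1.5,"ty": 0,"tz": 0.3,"rx": 0,"ry": 0,"rz": 0,"grip": 10},{"tx": 2.5,"ty": 0,"tz": 0.8,"rx": 0,"ry": 0,"rz": 0,"grip": 10},{"tx": 2.5,"ty": 0,"tz": 0.9,"rx": 0,"ry": 0,"rz": 0,"grip": 10},{"tx": 2.5,"ty": 0,"tz": 0.9,"rx": 0,"ry": 0,"rz": 0,"grip": 10},{"tx": 2,"ty": 0,"tz": 0.6,"rx": 0,"ry": 0,"rz": 0,"grip": 10},{"tx": 1.3,"ty": 0.5,"tz": 0.35,"rx": 0,"ry": 0,"rz": 0,"grip": 10},{"tx": 0,"ty": 0.5,"tz": 0,"rx": 0,"ry": 0,"rz": 0,"grip": 10},{"tx": 0,"ty": 0,"tz": 0,"rx": 0,"ry": 0,"rz": 0,"grip": 10},{"tx": 0,"ty": 0,"tz": 0,"rx": 0,"ry": 0,"rz": 0,"grip": 10},{"tx": 0,"ty": 0,"tz": 0,"rx": 0,"ry": 0,"rz": 0,"grip": 10}]'

```text
t: 6.68
eef_pos: [466.0, -350.2, 195.4]
tcp_rot: [-1.571, 0.001, -1.632]
ft_force: [-0.3, 0.4, -1.0]
opening: 0.246
```

```bash
python3 shot.py wrist:w4 side:s4 scene:c4; python3 - <<'E'
from h import *
a=load('w4')[1][150:330,260:400];b=load('s4')[1][90:270,300:420];e=load('c4')[1][90:270,290:410]
o=np.hstack([a,b,e]);f=800/o.shape[1];cv2.imwrite('pics/v4.png',cv2.resize(o,None,fx=f*.999,fy=f*.999,interpolation=cv2.INTER_CUBIC));print(f)
E
```

```text
w4 6.6833 [ 466.05 -350.19  195.4 ] [-1.5714e+00  7.0000e-04 -1.6324e+00] [-0.3  0.4 -1. ] 0.24559002215405132
s4 6.7333 [ 466.19 -350.28  195.71] [-1.5709e+00  2.0000e-04 -1.6322e+00] [-0.4 -0.5 -0.9] 0.25120568002314103
c4 6.7833 [ 466.29 -350.4   195.91] [-1.5705e+00 -1.0000e-04 -1.6323e+00] [ 0.3  0.  -0.5] 0.24519522738867996
2.1052631578947367
```

View pics/v4.png

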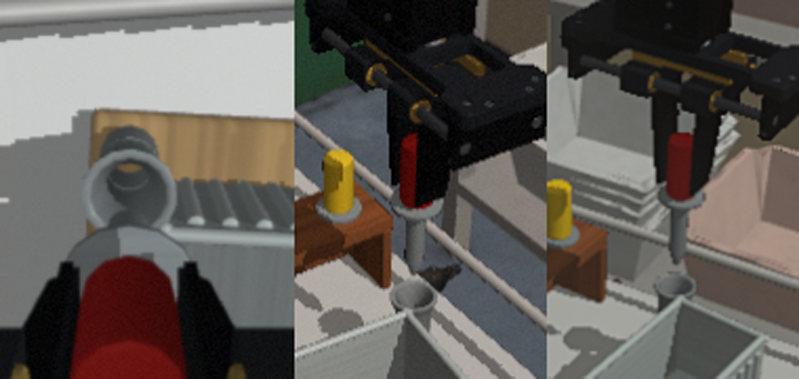

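```bash
python3 - <<'E'
from h import *
w=load('w4');a=cv2.resize(w[1][190:290,270:370],None,fx=5,fy=5,interpolation=cv2.INTER_CUBIC)
s=load('s4');b=cv2.resize(s[1][170:250,338:378],None,fx=7,fy=7,interpolation=cv2.INTER_CUBIC)
o=np.zeros((560,800,3),'uint8');o[:500,:500]=a;o[:560,510:790]=b;cv2.imwrite('pics/v4a.png',o)
e=load('c4');cv2.imwrite('pics/v4b.png',cv2.resize(e[1][170:245,335:370],None,fx=8,fy=8,interpolation=cv2.INTER_CUBIC))
for P in([466.3,-350.4,82],[466.3,-350.4,101.5],[466.3,-350.4,163.5]):
  print(P,[proj(k[0],P).round(1) for k in(w,s,e)])
E
```

```text
[466.3, -350.4, 82] [array([[320.1, 243.8]]), array([[355.7, 229.5]]), array([[350.2, 225.3]])]
[466.3, -350.4, 101.5] [array([[320.1, 251.6]]), array([[356.1, 219.8]]), array([[350.8, 215.9]])]
[466.3, -350.4, 163.5] [array([[319.9, 286.1]]), array([[357.5, 186.9]]), array([[352.9, 184.4]])]
```

View pics/v4a.png

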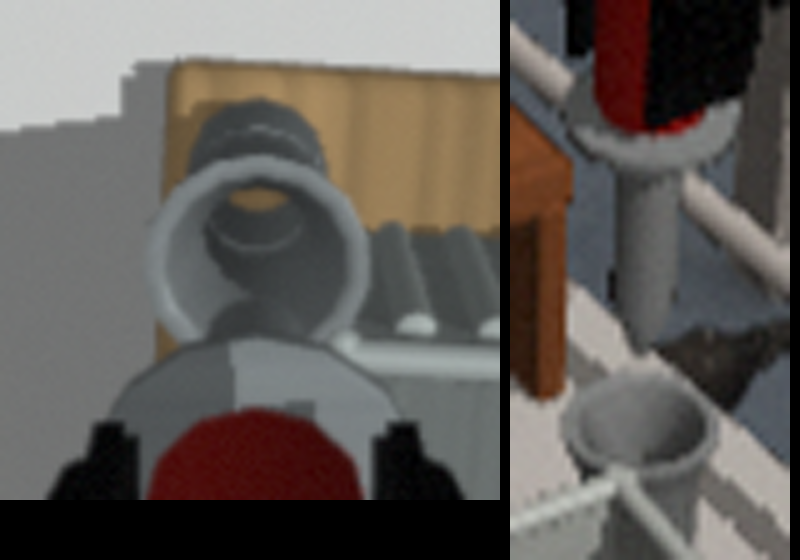

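View pics/v4b.png

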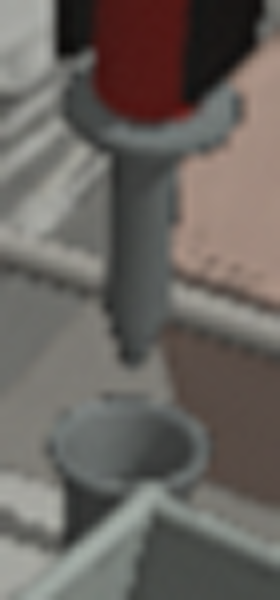

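Call:
move_arm --rows '[{"tx": 0.06,"ty": 1,"tz": 0,"rx": 0,"ry": 0,"rz": 0,"grip": 10},{"tx": 0,"ty": 1,"tz": 0,"rx": 0,"ry": 0,"rz": 0,"grip": 10},{"tx": 0,"ty": 0.8,"tz": 0,"rx": 0,"ry": 0,"rz": 0,"grip": 10},{"tx": 0,"ty": 0.5,"tz": 0,"rx": 0,"ry": 0,"rz": 0,"grip": 10},{"tx": 0,"ty": 0,"tz": 0,"rx": 0,"ry": 0,"rz": 0,"grip": 10},{"tx": 0,"ty": 0,"tz": 0,"rx": 0,"ry": 0,"rz": 0,"grip": 10}]'

```text
t: 7.33
eef_pos: [466.1, -351.6, 162.1]
tcp_rot: [-1.571, 0.001, -1.633]
ft_force: [0.7, -0.8, -0.7]
opening: 0.243
```

```bash
python3 shot.py wrist:w5 side:s5 scene:c5; python3 - <<'E'
from h import *
w=load('w5');a=cv2.resize(w[1][190:290,270:370],None,fx=4,fy=4,interpolation=cv2.INTER_CUBIC)
s=load('s5');b=cv2.resize(s[1][170:250,338:378],None,fx=5,fy=5,interpolation=cv2.INTER_CUBIC)
e=load('c5');g=cv2.resize(e[1][170:250,335:371],None,fx=5,fy=5,interpolation=cv2.INTER_CUBIC)
o=np.hstack([a,b,g]);print(o.shape);cv2.imwrite('pics/v5.png',o)
E
```

```text
w5 7.3333 [ 466.12 -351.61  162.1 ] [-1.5714e+00  7.0000e-04 -1.6330e+00] [ 0.7 -0.8 -0.7] 0.2430264807167473
s5 7.3833 [ 466.27 -351.75  162.54] [-1.5709e+00  2.0000e-04 -1.6330e+00] [ 0.1  0.5 -0.8] 0.24982759983676311
c5 7.4333 [ 466.32 -351.78  162.78] [-1.5705e+00 -1.0000e-04 -1.6330e+00] [-0.6  0.3 -1.1] 0.24716707956867306
(400, 780, 3)
```

View pics/v5.png

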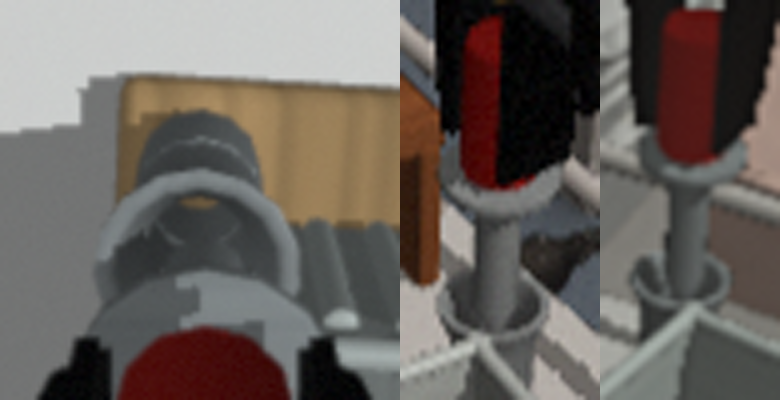

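Call:
move_arm --rows '[{"tx": -0.06,"ty": 0.3,"tz": -0.03,"rx": 0,"ry": 0,"rz": 0,"grip": 10},{"tx": 0,"ty": 0.5,"tz": 0,"rx": 0,"ry": 0,"rz": 0,"grip": 10},{"tx": 0,"ty": 0.4,"tz": 0,"rx": 0,"ry": 0,"rz": 0,"grip": 10},{"tx": 0,"ty": 0,"tz": 0,"rx": 0,"ry": 0,"rz": 0,"grip": 10},{"tx": 0,"ty": 0,"tz": 0,"rx": 0,"ry": 0,"rz": 0,"grip": 10}]'

```text
t: 7.9
eef_pos: [465.8, -350.9, 150.2]
tcp_rot: [-1.571, 0.001, -1.633]
ft_force: [-1.2, -0.3, -1.4]
opening: 0.247
```

```bash
python3 -c "
from cell import env
s=env.state();print(s['eef_pos'],s['ft_force'],s['moment'])"
```

```text
[ 465.8326076  -350.93709419  150.21517897] [-1.16737897 -0.28053392 -1.42846605] [-0.08753131  0.19081747 -0.02076683]
```

Call:
move_arm --rows '[{"tx": 0,"ty": 0.4,"tz": 0,"rx": 0,"ry": 0,"rz": 0,"grip": 10},{"tx": 0,"ty": 0.4,"tz": 0,"rx": 0,"ry": 0,"rz": 0,"grip": 10},{"tx": 0,"ty": 0,"tz": 0,"rx": 0,"ry": 0,"rz": 0,"grip": 10},{"tx": 0,"ty": 0,"tz": 0,"rx": 0,"ry": 0,"rz": 0,"grip": 10}]'

```text
t: 8.23
eef_pos: [465.9, -351.0, 142.3]
tcp_rot: [-1.571, 0.0, -1.633]
ft_force: [1.7, -0.3, -0.5]
opening: 0.247
```

Call:
move_arm --rows '[{"tx": 0,"ty": 0.4,"tz": 0,"rx": 0,"ry": 0,"rz": 0,"grip": 10},{"tx": 0,"ty": 0.4,"tz": 0,"rx": 0,"ry": 0,"rz": 0,"grip": 10},{"tx": 0,"ty": 0,"tz": 0,"rx": 0,"ry": 0,"rz": 0,"grip": 10},{"tx": 0,"ty": 0,"tz": 0,"rx": 0,"ry": 0,"rz": 0,"grip": 10}]'

```text
t: 8.57
eef_pos: [465.9, -351.0, 134.3]
tcp_rot: [-1.571, 0.0, -1.633]
ft_force: [0.6, 0.2, -0.6]
opening: 0.247
```

```bash
python3 shot.py wrist:w6 side:s6 scene:c6; python3 - <<'E'
from h import *
w=load('w6');a=cv2.resize(w[1][190:290,270:370],None,fx=4,fy=4,interpolation=cv2.INTER_CUBIC)
s=load('s6');b=cv2.resize(s[1][170:250,338:378],None,fx=5,fy=5,interpolation=cv2.INTER_CUBIC)
e=load('c6');g=cv2.resize(e[1][170:250,335:371],None,fx=5,fy=5,interpolation=cv2.INTER_CUBIC)
o=np.hstack([a,b,g]);print(o.shape);cv2.imwrite('pics/v6.png',o)
E
```

```text
w6 8.5667 [ 465.85 -350.95  134.3 ] [-1.5712e+00  4.0000e-04 -1.6330e+00] [ 0.6  0.2 -0.6] 0.2465615014786432
s6 8.6167 [ 465.92 -351.04  134.47] [-1.5709e+00  2.0000e-04 -1.6330e+00] [ 0.6  0.2 -1.2] 0.24828898595827145
c6 8.6667 [ 465.98 -351.07  134.59] [-1.5707e+00  1.0000e-04 -1.6330e+00] [-0.2 -1.6 -0.5] 0.24506034830117535
(400, 780, 3)
```

View pics/v6.png

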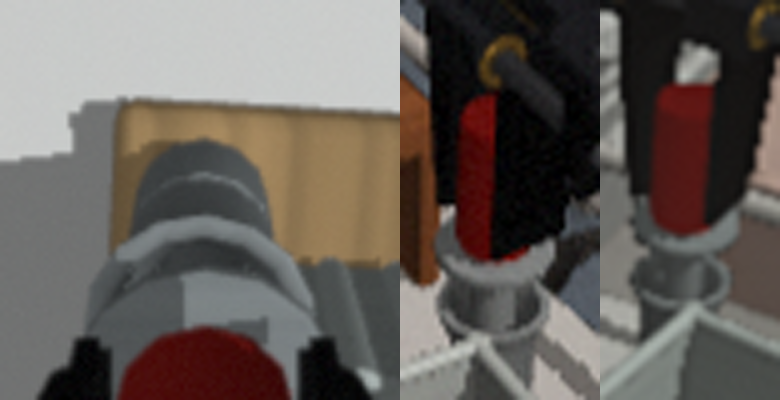

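Call:
move_arm --rows '[{"tx": 0,"ty": 0.4,"tz": 0,"rx": 0,"ry": 0,"rz": 0,"grip": 10},{"tx": 0,"ty": 0.4,"tz": 0,"rx": 0,"ry": 0,"rz": 0,"grip": 10},{"tx": 0,"ty": 0,"tz": 0,"rx": 0,"ry": 0,"rz": 0,"grip": 10},{"tx": 0,"ty": 0,"tz": 0,"rx": 0,"ry": 0,"rz": 0,"grip": 10}]'

```text
t: 9.05
eef_pos: [465.8, -350.9, 126.2]
tcp_rot: [-1.571, 0.001, -1.633]
ft_force: [0.3, 0.1, -0.8]
opening: 0.243
```

Call:
move_arm --rows '[{"tx": 0,"ty": 0.4,"tz": 0,"rx": 0,"ry": 0,"rz": 0,"grip": 10},{"tx": 0,"ty": 0.4,"tz": 0,"rx": 0,"ry": 0,"rz": 0,"grip": 10},{"tx": 0,"ty": 0.2,"tz": 0,"rx": 0,"ry": 0,"rz": 0,"grip": 10},{"tx": 0,"ty": 0,"tz": 0,"rx": 0,"ry": 0,"rz": 0,"grip": 10}]'

```text
t: 9.38
eef_pos: [465.8, -350.9, 116.0]
tcp_rot: [-1.571, 0.001, -1.633]
ft_force: [0.2, -0.2, -0.7]
opening: 0.247
```

Call:
move_arm --rows '[{"tx": 0,"ty": 0.15,"tz": 0,"rx": 0,"ry": 0,"rz": 0,"grip": 10},{"tx": 0,"ty": 0,"tz": 0,"rx": 0,"ry": 0,"rz": 0,"grip": 10},{"tx": 0,"ty": 0,"tz": 0,"rx": 0,"ry": 0,"rz": 0,"grip": 10}]'

```text
t: 9.63
eef_pos: [466.0, -351.0, 115.1]
tcp_rot: [-1.571, 0.0, -1.633]
ft_force: [0.0, -0.1, -0.3]
opening: 0.252
```

Call:
move_arm --rows '[{"tx": 0,"ty": 0.1,"tz": 0,"rx": 0,"ry": 0,"rz": 0,"grip": 10},{"tx": 0,"ty": 0,"tz": 0,"rx": 0,"ry": 0,"rz": 0,"grip": 10},{"tx": 0,"ty": 0,"tz": 0,"rx": 0,"ry": 0,"rz": 0,"grip": 10}]'

```text
t: 9.88
eef_pos: [465.9, -351.0, 114.1]
tcp_rot: [-1.571, 0.0, -1.633]
ft_force: [0.8, 0.6, -1.2]
opening: 0.247
```

Call:
move_arm --rows '[{"tx": 0,"ty": 0.07,"tz": 0,"rx": 0,"ry": 0,"rz": 0,"grip": 10},{"tx": 0,"ty": 0,"tz": 0,"rx": 0,"ry": 0,"rz": 0,"grip": 10},{"tx": 0,"ty": 0,"tz": 0,"rx": 0,"ry": 0,"rz": 0,"grip": 10}]'

```text
t: 10.13
eef_pos: [466.0, -351.1, 113.7]
tcp_rot: [-1.57, -0.0, -1.633]
ft_force: [-0.9, -0.6, 2.0]
opening: 0.25
```

```bash
python3 shot.py side:s7 scene:c7; python3 - <<'E'
from h import *
s=load('s7');b=cv2.resize(s[1][180:260,328:388],None,fx=7,fy=7,interpolation=cv2.INTER_CUBIC)
e=load('c7');g=cv2.resize(e[1][180:260,328:380],None,fx=7,fy=7,interpolation=cv2.INTER_CUBIC)
o=np.hstack([b,g]);cv2.imwrite('pics/v7.png',o)
E
```

```text
s7 10.1333 [ 466.04 -351.13  113.68] [-1.5703e+00 -3.0000e-04 -1.6330e+00] [-0.9 -0.6  2. ] 0.25043728113831953
c7 10.1833 [ 466.02 -351.12  113.66] [-1.5704e+00 -2.0000e-04 -1.6330e+00] [-0.7 -0.   3.5] 0.24728499230353398
```

View pics/v7.png

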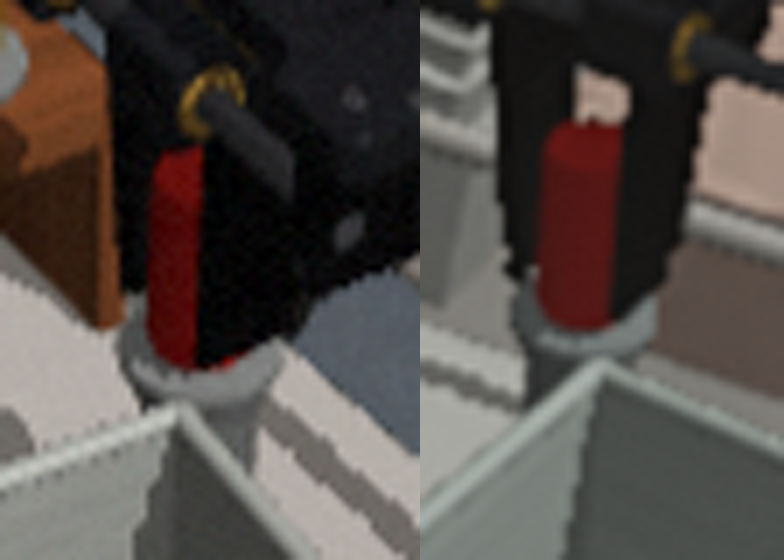

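Call:
move_arm --rows '[{"tx": 0,"ty": 0.04,"tz": 0,"rx": 0,"ry": 0,"rz": 0,"grip": 10},{"tx": 0,"ty": 0,"tz": 0,"rx": 0,"ry": 0,"rz": 0,"grip": 10},{"tx": 0,"ty": 0,"tz": 0,"rx": 0,"ry": 0,"rz": 0,"grip": 35},{"tx": 0,"ty": 0,"tz": 0,"rx": 0,"ry": 0,"rz": 0,"grip": 50},{"tx": 0,"ty": 0,"tz": 0,"rx": 0,"ry": 0,"rz": 0,"grip": 60},{"tx": 0,"ty": 0,"tz": 0,"rx": 0,"ry": 0,"rz": 0,"grip": 60},{"tx": 0,"ty": 0,"tz": 0,"rx": 0,"ry": 0,"rz": 0,"grip": 60},{"tx": 0,"ty": 0,"tz": 0,"rx": 0,"ry": 0,"rz": 0,"grip": 60}]'

```text
t: 10.9
eef_pos: [465.9, -351.0, 112.8]
tcp_rot: [-1.571, 0.0, -1.633]
ft_force: [-0.5, -0.3, -0.3]
opening: 0.582
```

Call:
move_arm --rows '[{"tx": 0,"ty": -1,"tz": 0,"rx": 0,"ry": 0,"rz": 0,"grip": 60},{"tx": 0,"ty": -2,"tz": 0,"rx": 0,"ry": 0,"rz": 0,"grip": 60},{"tx": 0,"ty": -3,"tz": 0,"rx": 0,"ry": 0,"rz": 0,"grip": 60},{"tx": 0,"ty": -3,"tz": 0,"rx": 0,"ry": 0,"rz": 0,"grip": 60},{"tx": 0,"ty": -3,"tz": 0,"rx": 0,"ry": 0,"rz": 0,"grip": 60},{"tx": 0,"ty": 0,"tz": 0,"rx": 0,"ry": 0,"rz": 0,"grip": 60},{"tx": 0,"ty": 0,"tz": 0,"rx": 0,"ry": 0,"rz": 0,"grip": 60}]'

```text
t: 11.48
eef_pos: [466.2, -351.3, 235.1]
tcp_rot: [-1.568, -0.002, -1.633]
ft_force: [-0.1, 0.1, -0.8]
opening: 0.597
```

```bash
python3 shot.py wrist:w8 side:s8 scene:c8; python3 - <<'E'
from h import *
s=load('s8');b=cv2.resize(s[1][180:260,328:388],None,fx=5,fy=5,interpolation=cv2.INTER_CUBIC)
e=load('c8');g=cv2.resize(e[1][180:260,328:380],None,fx=4.6,fy=5,interpolation=cv2.INTER_CUBIC)
w=load('w8');a=cv2.resize(w[1][180:340,270:370],None,fx=2.5,fy=2.5,interpolation=cv2.INTER_CUBIC)
o=np.hstack([a,b[:400],g[:400]]);print(o.shape);cv2.imwrite('pics/v8.png',o)
# change of mould rim before/after, side + scene
for n in('side','scene'):
    p0=load(n+'0')[1];p=load('s8' if n=='side' else 'c8')[1]
    df=cv2.absdiff(p0,p).max(2)>40
    r=df[235:345,262:385] if n=='side' else df[235:345,290:400]
    ys,xs=np.where(r);print(n,r.sum(),list(zip(xs[:12],ys[:12])))
E
```

```text
w8 11.4833 [ 466.24 -351.28  235.15] [-1.5679 -0.0023 -1.6329] [-0.1  0.1 -0.8] 0.5967403516497394
s8 11.5333 [ 465.81 -350.92  233.6 ] [-1.5700e+00 -6.0000e-04 -1.6329e+00] [-1.1  1.3 -1. ] 0.5972688874722474
c8 11.5833 [ 465.61 -350.74  232.67] [-1.5713e+00  6.0000e-04 -1.6330e+00] [-0.4  0.2 -0.8] 0.5999861232262615
(400, 789, 3)
side 87 [(np.int64(39), np.int64(0)), (np.int64(40), np.int64(0)), (np.int64(41), np.int64(0)), (np.int64(42), np.int64(0)), (np.int64(43), np.int64(0)), (np.int64(44), np.int64(0)), (np.int64(45), np.int64(0)), (np.int64(46), np.int64(0)), (np.int64(47), np.int64(0)), (np.int64(48), np.int64(0)), (np.int64(49), np.int64(0)), (np.int64(50), np.int64(0))]
scene 70 [(np.int64(0), np.int64(8)), (np.int64(0), np.int64(9)), (np.int64(1), np.int64(9)), (np.int64(2), np.int64(9)), (np.int64(3), np.int64(9)), (np.int64(0), np.int64(10)), (np.int64(1), np.int64(10)), (np.int64(2), np.int64(10)), (np.int64(3), np.int64(10)), (np.int64(4), np.int64(10)), (np.int64(5), np.int64(10)), (np.int64(6), np.int64(10))]
```

View pics/v8.png

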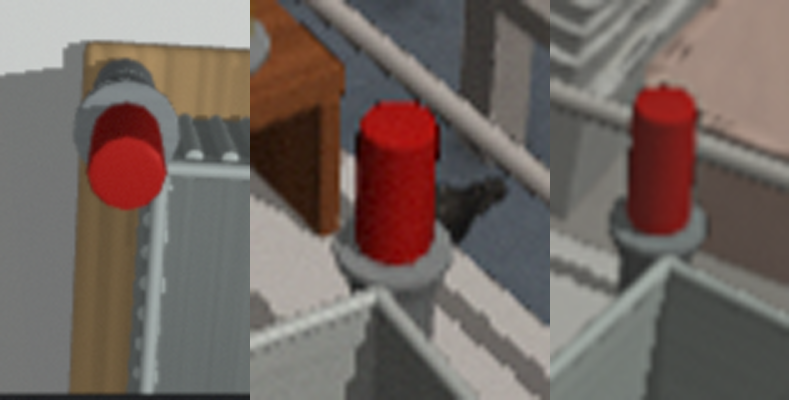

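View pics/s8.png

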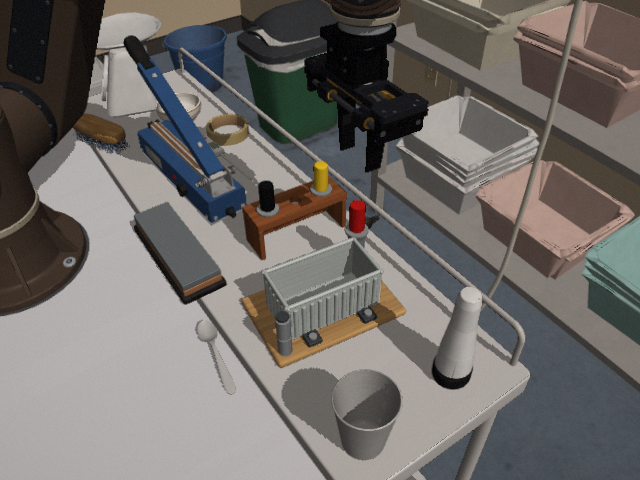

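```bash
python3 - <<'E'
from h import *
for n,m,boxes in(('side0','s8',[(266,262,350,276),(352,250,384,286),(338,238,362,256),(280,290,385,330)]),('scene0','c8',[(298,252,330,292),(360,240,394,268),(310,275,360,300),(340,270,392,300)])):
    p0=load(n)[1].astype(np.float32).mean(2);p=load(m)[1].astype(np.float32).mean(2)
    for x,y,X,Y in boxes:
        a,b=p0[y:Y,x:X],p[y:Y,x:X];print(n,(x,y),np.round(cv2.phaseCorrelate(a-a.mean(),b-b.mean(),cv2.createHanningWindow((X-x,Y-y),cv2.CV_32F)),2),np.abs(a-b).mean().round(1))
c=load('c8');s=load('s8');w=load('w8')
for k in(c,s,w): 
    hsv=cv2.cvtColor(k[1],cv2.COLOR_BGR2HSV);H=hsv[...,0].astype(int);m=(((H<5)|(H>174))&(hsv[...,1]>170)&(hsv[...,2]>60)).astype('uint8')
    nn,l,st,ce=cv2.connectedComponentsWithStats(m);i=1+np.argmax(st[1:,4]);print(st[i],ce[i],proj(k[0],[[466.3,-351.1,134],[466.3,-351.1,86]]).round(1).tolist())
E
```

```text
Traceback (most recent call last):
ValueError: setting an array element with a sequence. The requested array has an inhomogeneous shape after 1 dimensions. The detected shape was (2,) + inhomogeneous part.
```

```bash
python3 - <<'E'
from h import *
for n,m,boxes in(('side0','s8',[(266,262,350,276),(352,250,384,286),(338,238,362,256),(280,290,385,330)]),('scene0','c8',[(298,252,330,292),(360,240,394,268),(310,275,360,300),(340,270,392,300)])):
    p0=load(n)[1].astype(np.float32).mean(2);p=load(m)[1].astype(np.float32).mean(2)
    for x,y,X,Y in boxes:
        a,b=p0[y:Y,x:X],p[y:Y,x:X];print(n,(x,y),cv2.phaseCorrelate(a-a.mean(),b-b.mean(),cv2.createHanningWindow((X-x,Y-y),cv2.CV_32F)),np.abs(a-b).mean().round(1))
c=load('c8');s=load('s8');w=load('w8')
for k in(c,s,w): 
    hsv=cv2.cvtColor(k[1],cv2.COLOR_BGR2HSV);H=hsv[...,0].astype(int);m=(((H<5)|(H>174))&(hsv[...,1]>170)&(hsv[...,2]>60)).astype('uint8')
    nn,l,st,ce=cv2.connectedComponentsWithStats(m);i=1+np.argmax(st[1:,4]);print(st[i],ce[i],proj(k[0],[[466.3,-351.1,134],[466.3,-351.1,86]]).round(1).tolist())
E
```

```text
side0 (266, 262) ((-0.10205125378541169, 0.40210886283905367), 0.8600125828495732) 7.1
side0 (352, 250) ((-0.0025937491773824206, -0.09842988886632398), 1.0119004758695762) 5.9
side0 (338, 238) ((0.15392016315983703, -0.11295295273121297), 0.9464436697739141) 6.8
side0 (280, 290) ((-0.013136185333380013, -0.000632230773568665), 1.0205916047096253) 6.1
scene0 (298, 252) ((0.08401647426150838, 0.13615361337599197), 0.9425718553364277) 6.5
scene0 (360, 240) ((-0.03455147259856872, 0.12729678981321513), 0.9418631668444033) 5.4
scene0 (310, 275) ((-0.0856478263988798, 0.3391234435024746), 0.8859689992904664) 6.0
scene0 (340, 270) ((-0.039036921369405064, 0.0008670124036438409), 1.0068468747315584) 5.8
[345 197  15  30 342] [352.00292398 211.52339181] [[352.2, 199.8], [350.7, 223.6]]
[349 200  17  33 451] [357.10199557 216.03104213] [[357.1, 203.2], [356.1, 227.8]]
[ 305  222   31   42 1016] [320.10334646 242.90255906] [[319.2, 249.3], [319.2, 232.8]]
```

```bash
python3 -c "
from cell import env
print(env.job_done())"
```

```text
the job is handed in; nothing more can be done
None
```

The red-knobbed pin is down through both hinge knuckles at the flared corner and released. The arm is clear above it, and I handed the job in at about 11.6 s.

**Pin:** It went in with side forces under 2 N. I first felt vertical contact (2–3.5 N) at a tool height of 113.7 mm, the height I expected for the collar to sit on the mouth. After release, all three cameras show the collar on the mouth and the knob upright above it, in line with the hinge axis.

**Mould:** Comparing the images from before and after, the rim moved less than about 0.4 pixel (roughly 0.5 mm), so it looks closed. I couldn't read the swing angle directly; that shift is at the limit of the image noise.

**Disagreements:** The knob and mouth positions from the different cameras differed by 1–3 mm. I handled this by using the distance between the rack hole and the mouth from a single wrist picture, then checking the line-up again at the mouth. My first move call was refused because its rows left out some keys, and nothing moved. No final check failed.

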